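Load and lock a tip box in a deck nest

TASK

Slide the pipette-tip box along the metal nest plate, between the two guide rails, until it is fully home against the end stop, keeping it flat on the plate. Leave the latch arm open until the box is home, then swing the arm all the way shut behind the box so that it is locked in. Leave the beaker, the sample cup and the forceps where they are.

Things in the scene. Friction and masses are not known exactly. Their poses are not given: they have to be found in the camera images.
- nest: fixed aluminium plate (x -220 to +80, y -175 to +90), top 8 mm above the bench. Origin: on the bench under the centre of the box's home place; x = direction in which the box is pushed in, y = left. Slick white plastic guide rails from x -45 to +57 mm, inner faces at y = +-62 mm, tops 28 mm above the bench. End stop: face at x +42.5 mm, top 42 mm above the bench
- lane_mouth (a point): point on the plate's top at the middle of the mouth of the lane, 76 mm before the home place (nest x -76, y 0); here the rails' flared lead-ins stand about 160 mm apart and narrow to 123 mm over the next 35 mm
- tips: pipette-tip box, blue base, clear cover, 82 mm high, 0.18 to 0.35 kg, too wide to grasp. Origin at the centre of its underside; walls from x -40 to +42 mm, y -59 to +59 mm, a small lip to x -44 at mid height. Starts on the plate before the lane, off to one side by up to 22 mm and turned up to 0.25 rad. Home: origin 8 mm above the nest's origin, its x along the nest's x
- latch (a joint): angle of the latch arm on its vertical pivot, rad. 0 = locked, at a hard stop: the arm lies across the lane 2 mm behind a box that is home, pointing to the nest's +y. Grows as it opens, counter-clockwise from above: at pi/2 it points to the nest's -x; starts at 1.8 to 2.3, at most 2.5. It stays where left (about 1 N at the knob moves it). A box that is not home blocks it
- latch_pivot (a point): point on the latch's vertical pivot axis (nest x -51.5, y -95 mm), 46 mm above the bench, level with the top of the arm. The steel arm is 16 mm wide and lies 35 to 46 mm above the bench
- latch_knob (a point): top centre of the black upright knob at the free end of the latch arm, 100 mm from the pivot axis, 80 mm above the bench; the knob is 14 mm in diameter, standing from 46 to 80 mm above the bench
- beaker: small clear beaker, 64 mm in diameter, 76 mm high, standing on the bench left of the nest; origin at the centre of its underside; leave alone
- sample_cup: white sample cup with lid, 51 mm in diameter, 64 mm high, standing on the bench right of the nest; origin at the centre of its underside; leave alone
- forceps: thin steel forceps, 122 x 14 x 9 mm, lying on the bench near right; origin at the centre of its underside; leave alone

How it is judged:
By the outcome, as a careful person would: the job done as asked, in the order asked, and still so for the second after the job is handed in, with the robot touching nothing.
It also fails if it takes over 51 s, if anything falls off the work surface, if the arm or the gripper's body presses on something with over 40 N, if the wrist force passes 120 N, or if a joint passes its speed limit or range.

ROBOT

A 6-joint arm with a two-finger parallel gripper is mounted at the origin on a cart in front of the work surface, level with it; the furniture and walls round the work are solid. World frame = base frame: x ahead of the robot, y to its left, z up, the work surface at z = 0. Lengths are in mm, angles in degrees, forces in N, time in s.
With the tool pointing down it reaches from about 350 to 775 mm from the base axis. Payload 7.3 kg.
Tool frame: the origin (TCP) lies midway between the tips of the shut fingers; the grasp point (between the pads) lies env.tcp_to_grasp behind it (env.tcp_to_grasp is the distance from the TCP to the grasp point, in mm); z points along the fingers, y is the line along which they close (so a half turn about z gives the same grasp; the last joint's range is limited). The gripper opens to 92 mm and grips with 3 to 60 N. Pads are 19 mm wide; open, the fingers measure 130 mm over their backs; the gripper's body (75 mm by 190 mm) begins 47 mm behind the grasp point.
Start: joints at [58.327, 19.595, 87.324, -0, 73.075, -8.365], TCP at [207.716, 482.181, 226.741] pointing down, gripper open.
Joint ranges: [-145.02, 145.02], [-44.19, 115.74], [2.07, 154.8], [-57.11, 237.11], [16.16, 152.29], [-177.93, 177.93]. Speed limits (degrees/s): [147.25, 147.25, 180, 180, 180, 180].

INTERFACE

Orientations are given as [roll, pitch, yaw] about the fixed x, y, z axes, in that order (R = Rz(yaw) Ry(pitch) Rx(roll)).
In Python, from bench import env gives the robot as it stands.
- The arm moves only by the tool play_rows, never from a script. Its argument "commands" is a list that holds one entry, the list of rows, each a list of 7 numbers: the turn, a rotation vector about the tool's x, y, z in degrees, then the shift along the tool's x, y, z in cm, then the finger opening in cm, from 0 to 9.18. A call has 1 to 5 rows; each row is the pose to reach, as a shift and turn from the pose commanded when the call began, along the tool's axes at that moment; what a row does not reach only later rows make up. A row lasts 1/10 s, in which the tool goes at most 50 mm and 8.59 degrees, less where a joint would pass 70% of its speed; a pose out of reach is approached as far as the arm can. A call with a gripper value outside its range is refused whole. The fingers move at their own pace and stop on an object; the grip force is fixed at half the most. Time passes only in rows, so rows that repeat a pose let the fingers close. It gives the time, the measured TCP pose, the force, the opening and the grip force at its end, in the units of the state.
- env.sense(): the state, without advancing time (a new reading comes with each control period).
- env.snapshot(name): name is "scene" or "side" or "wrist"; returns (picture, depth): 480x640x3 uint8, red, green, blue; 480x640 float32, mm along the optical axis (not along the pixel's ray), 0 where there is no reading.
- env.get_calibration(name): a dict with "fx", "fy", "cx", "cy" (pixels), "R" (3x3) and "t" (3): a world point X has camera coordinates R X + t. Camera axes: x right, y down, z forward; pixel columns grow to the right and rows downward; lengths in mm; the calibration is good to about 2 mm. A picture is of the moment at which its call begins: read the wrist's pose just before it. get_calibration takes no time and is no camera call; for the wrist camera it gives the pose at the moment of the call.
- env.finish_job(): hands the job in; it is judged then, once.
The state is a dict: "clock": time; "joints": joint angles; "dq": joint speeds; "joint_efforts": joint torques, N m; "eef_pos": TCP position; "tcp_rot": TCP orientation; "ft_force": force on the tool from outside, world axes, zero at the start; "ft_torque": the same for the moment, N m; "finger_gap": opening from 0.0 (shut) to 1.0 (fully open); "grip_force": force on a finger pad.
Only numpy, scipy, OpenCV 4.12 (cv2) and the standard library are available. Lean on these libraries where they do the work, as an engineer would, in place of code of your own. Each camera call takes 0.05 s, during which the arm holds its last target. There are 200 camera calls.

## Working session

There is one attempt and no reset: what is moved stays moved. The work goes in short steps, Python scripts to look and compute and a tool call to move; the robot and the scene stay as the last step left them, time stands still between calls to the robot, and variables do not carry over. Pictures are saved under pics/ and viewed, at most 10 in all, crops included, and the job is handed in when it is done.

Besides the shell and the picture viewer there is one more tool, called after "Call:" in YAML: its name, and indented under it one key for each argument. play_rows: Moves the arm, as the interface text tells. Its arguments: {"type":"object","properties":{"commands":{"type":"array","items":{"type":"array","items":{"type":"array","items":{"type":"number"}}}}},"required":["commands"]}

```bash
mkdir -p pics; ls; python3 - <<'E'
from bench import env
import cv2,numpy as np
print(env.tcp_to_grasp, env.sense())
for n in ("scene","side"):
    p,d=env.snapshot(n); cv2.imwrite(f"pics/{n}0.png",p[:,:,::-1]); np.save(f"pics/{n}0.npy",d)
    c=env.get_calibration(n); print(n,{k:np.round(v,4).tolist() for k,v in c.items()})
E
```

```text
pics
18.8 {'clock': 0.0, 'joints': array([ 5.83283367e+01,  1.96354758e+01,  8.73759829e+01, -1.02103351e-03,
        7.30729917e+01, -8.36408208e+00]), 'dq': array([ 0.00456698,  0.03253826,  0.06338425, -0.01886205,  0.07302134,
       -0.05014115]), 'joint_efforts': array([ 1.46660997e-03, -4.31223929e+01, -2.44227755e+01,  7.19343452e-02,
        5.56252396e-02, -1.28746851e-04]), 'eef_pos': array([207.49408279, 481.83290011, 226.06125013]), 'tcp_rot': array([-1.79916306e+02, -1.13184224e-02,  1.56692709e+02]), 'ft_force': array([ 0.80032169,  0.9713844 , -0.17312052]), 'ft_torque': array([0.01001646, 0.01862958, 0.00917454]), 'grip_force': 0.0, 'finger_gap': 0.9994703392634353}
scene {'fx': 539.2937, 'fy': 539.2937, 'cx': 309.2694, 'cy': 237.4231, 'R': [[-0.8887, -0.4584, -0.0109], [-0.3246, 0.6456, -0.6913], [0.3239, -0.6108, -0.7225]], 't': [279.0361, 405.8414, 689.3377]}
side {'fx': 487.6471, 'fy': 487.6471, 'cx': 309.3447, 'cy': 236.5041, 'R': [[0.9527, -0.3034, -0.0175], [-0.1754, -0.5019, -0.8469], [0.2482, 0.8099, -0.5314]], 't': [-525.2249, 12.5061, 1090.7862]}
```

View pics/scene0.png

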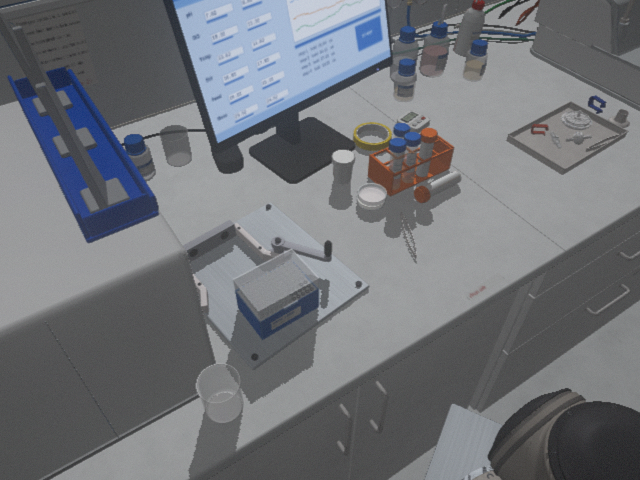

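View pics/side0.png

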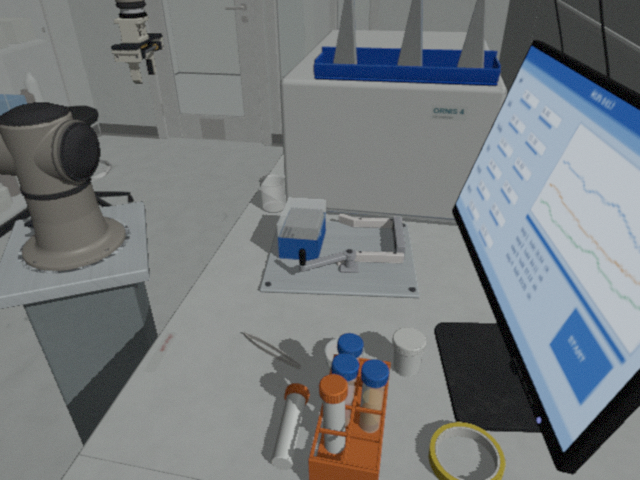

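Box (scene ~(278,290)) stands before the lane, the latch knob is at scene (327,246) / side (303,257), and a tall instrument stands left of the nest. Next, a top-down map from both depths.

```bash
cat > h.py <<'E'
import cv2,numpy as np
from bench import env
def cloud(p,d,c):
    v,u=np.nonzero(d>0); z=d[v,u]
    P=np.c_[(u-c["cx"])*z/c["fx"],(v-c["cy"])*z/c["fy"],z]
    return (P-np.array(c["t"]))@np.array(c["R"]), p[v,u]
E
python3 - <<'E'
from h import *
X=[];C=[]
for n in ("scene","side"):
    p=cv2.imread(f"pics/{n}0.png"); d=np.load(f"pics/{n}0.npy"); c=env.get_calibration(n)
    x,col=cloud(p,d,c)
    m=(x[:,0]>150)&(x[:,0]<900)&(x[:,1]>-300)&(x[:,1]<600)&(x[:,2]>-30)&(x[:,2]<600)
    X.append(x[m]);C.append(col[m])
    def at(u,v):
        z=d[v,u];P=np.array([(u-c["cx"])*z/c["fx"],(v-c["cy"])*z/c["fy"],z]);return np.round((P-c["t"])@np.array(c["R"]),0)
    for q in ([(267,207),(359,284),(255,356),(327,242),(281,241),(343,155),(220,380),(408,240),(150,205),(284,70)] if n=="scene" else [(270,286),(411,289),(405,217),(303,251),(348,255),(405,335),(285,80),(500,90),(350,150)]): print(n,q,at(*q))
    np.savez(f"pics/{n}c.npz",x=X[-1],c=C[-1])
# topdown: 1 px = 1mm ; col = 500 - y , row = 800 - x
x=np.vstack(X);col=np.vstack(C);o=np.argsort(x[:,2]);x=x[o];col=col[o]
im=np.zeros((600,800,3),np.uint8)
for dx in range(2):
  for dy in range(2):
    r=(800-x[:,0]).astype(int)+dx;k=(500-x[:,1]).astype(int)+dy
    m=(r>=0)&(r<600)&(k>=0)&(k<800)&(x[:,2]<130);im[r[m],k[m]]=col[m]
cv2.imwrite("pics/top.png",im)
E
```

```text
scene (267, 207) [ 621. -403.   11.]
scene (359, 284) [ 367. -300.   12.]
scene (255, 356) [457. -85.  14.]
scene (327, 242) [ 437. -310.   81.]
scene (281, 241) [ 530. -304.   45.]
scene (343, 155) [ 527. -573.   62.]
scene (220, 380) [476. -15.  33.]
scene (408, 240) [ 327. -453.    3.]
scene (150, 205) [551. -48. 340.]
scene (284, 70) [ 657. -561.  237.]
side (270, 286) [ 375. -307.    8.]
side (411, 289) [ 620. -408.   13.]
side (405, 217) [ 732. -165.   15.]
side (303, 251) [ 440. -316.   79.]
side (348, 255) [ 532. -311.   47.]
side (405, 335) [ 525. -560.   63.]
side (285, 80) [495. -27. 316.]
side (500, 90) [ 867. -242.  313.]
side (350, 150) [617. -99. 170.]
```

View pics/top.png

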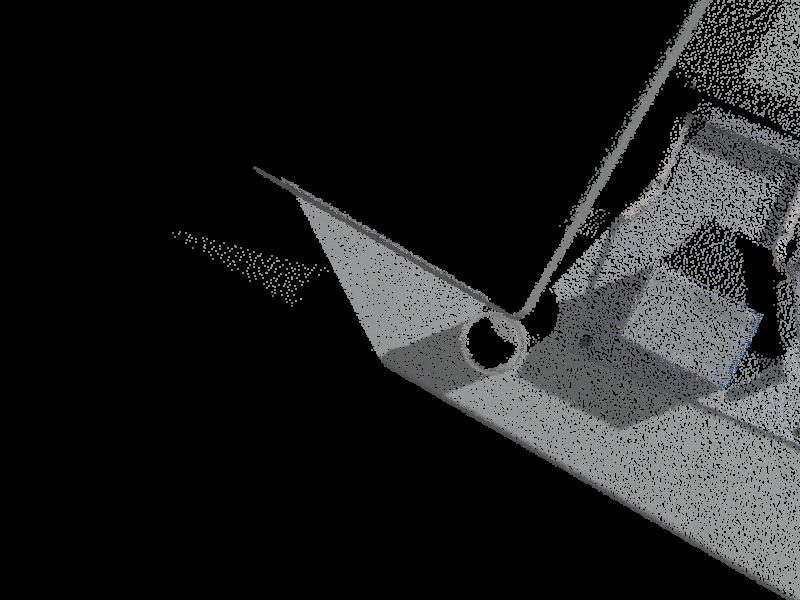

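The map covers the wrong y range, but it shows the box, the plate and the instrument corner at about (482,-20). Now I'll fit the nest (corner screws), the box (top face) and the latch.

```bash
cat >> h.py <<'E'
def ray(n,u,v,z,c=None):
    c=c or env.get_calibration(n); R=np.array(c["R"]); o=-R.T@np.array(c["t"])
    d=R.T@np.array([(u-c["cx"])/c["fx"],(v-c["cy"])/c["fy"],1]); return (o+d*(z-o[2])/d[2])[:2]
def dark(g,u,v,r=6):
    w=g[v-r:v+r+1,u-r:u+r+1].astype(float); k=np.clip(np.median(w)-30-w,0,None)
    yy,xx=np.mgrid[-r:r+1,-r:r+1]; return u+(k*xx).sum()/k.sum(), v+(k*yy).sum()/k.sum()
def rigid(A,B):
    A=np.array(A);B=np.array(B); a=A-A.mean(0); b=B-B.mean(0)
    th=np.arctan2((a[:,0]*b[:,1]-a[:,1]*b[:,0]).sum(),(a*b).sum())
    R=np.array([[np.cos(th),-np.sin(th)],[np.sin(th),np.cos(th)]]); t=B.mean(0)-R@A.mean(0)
    return R,t,th,np.round(A@R.T+t-B,1)
E
python3 - <<'E'
from h import *
g={n:cv2.imread(f"pics/{n}0.png",0) for n in("scene","side")}
F=[("scene",267,207,(65,-160)),("scene",359,284,(-205,-160)),("scene",255,356,(-205,75)),("side",270,286,(-205,-160)),("side",411,289,(65,-160))]
A=[f[3] for f in F]; B=[ray(f[0],*dark(g[f[0]],f[1],f[2]),9) for f in F]
R,t,th,e=rigid(A,B); print("nest",t,np.degrees(th),e.tolist())
np.savez("nest.npz",R=R,t=t,th=th)
for n in g:
    f=np.load(f"pics/{n}c.npz"); 
    c=env.get_calibration(n); x,col=cloud(cv2.imread(f"pics/{n}0.png"),np.load(f"pics/{n}0.npy"),c)
    q=(x[:,:2]-t)@R; z=x[:,2]
    m=(np.abs(q[:,1])<90)&(q[:,0]>-260)&(q[:,0]<20)&(z>75)&(z<110)
    (cx,cy),(w,h),a=cv2.minAreaRect(q[m&(np.abs(z-np.median(z[m]))<6)].astype(np.float32)); print(n,"box",cx,cy,w,h,a,np.median(z[m]))
    m=(z>70)&(z<86)&(q[:,1]<-85)&(q[:,1]>-210)&(q[:,0]>-170)&(q[:,0]<-30); k=np.median(q[m],0); print("knob",k,m.sum(),"theta",np.arctan2(k[1]+95,k[0]+51.5)%(2*np.pi)-np.pi/2)
    for nm,s in (("stop",(q[:,0]>30)&(q[:,0]<75)&(np.abs(q[:,1])<55)&(z>36)&(z<48)),("railL",(q[:,0]>-35)&(q[:,0]<50)&(abs(q[:,1]-68)<20)&(z>24)&(z<34)),("railR",(q[:,0]>-35)&(q[:,0]<50)&(abs(q[:,1]+68)<20)&(z>24)&(z<34))):
        if s.sum()>9: print(nm,s.sum(),np.percentile(q[s],[3,50,97],axis=0).round(1).tolist())
E
```

```text
nest [ 621.3968079  -231.70195642] -22.347031324711452 [[-0.7, 1.8], [4.3, -1.3], [0.6, 1.1], [-0.7, -1.6], [-3.4, 0.0]]
scene box -152.818603515625 -17.38283920288086 119.60681915283203 85.06514739990234 84.53279113769531 90.55091157068676
knob [-144.23843711 -141.29024736] 50 theta 2.0337624657047533
stop 455 [[38.8, -51.5], [45.9, -2.7], [57.5, 42.5]]
railL 53 [[-34.8, 61.2], [-24.8, 65.5], [-7.0, 72.6]]
railR 231 [[-32.0, -75.2], [11.3, -68.2], [46.3, -52.2]]
side box -149.6587371826172 -16.78113555908203 125.6069107055664 82.75701141357422 85.0647201538086 89.72644906990345
knob [-137.88053713 -146.66468571] 48 theta 2.109821744870665
stop 242 [[43.8, -52.1], [52.0, -2.9], [60.9, 51.4]]
railL 140 [[-32.2, 60.2], [6.0, 64.8], [41.3, 73.9]]
railR 207 [[-32.6, -76.7], [11.4, -71.6], [48.0, -61.2]]
```

```bash
cat >> h.py <<'E'
from scipy.spatial.transform import Rotation as Ro
N=np.load("nest.npz") if __import__("os").path.exists("nest.npz") else None
def pose():
    s=env.sense(); return np.array(s["eef_pos"]),Ro.from_euler("xyz",s["tcp_rot"],degrees=True),s
def plan(wps,op,frame="nest"):
    """wps: (x,y,z,tool yaw in nest deg (180=tool x back along -x),tilt deg) -> rows"""
    p,R,s=pose(); out=[]
    for x,y,z,yaw,tilt in wps:
        q=np.array([x,y,z],float)
        if frame=="nest": q[:2]=N["R"]@q[:2]+N["t"]
        T=Ro.from_euler("xyz",[180,0,yaw+np.degrees(float(N["th"]))],degrees=True)*Ro.from_rotvec([0,-tilt,0],degrees=True)
        out.append([round(float(v),1) for v in (R.inv()*T).as_rotvec(degrees=True)]+[round(float(v),2) for v in R.inv().apply(q-p)/10]+[op])
    print(out)
def where():
    p,R,s=pose(); q=(p[:2]-N["t"])@N["R"]
    print("clk",round(s["clock"],2),"nest",q.round(1),"z",p[2].round(1),"rpy",np.round(s["tcp_rot"],1),"F",np.round(np.r_[np.array(s["ft_force"])[:2]@N["R"],s["ft_force"][2]],1),"gap",round(s["finger_gap"],2),"J",np.round(s["joints"],0))
E
python3 - <<'E'
from h import *
y=[180,0]
plan([(270,390,227,*y),(320,290,227,*y),(350,200,227,*y),(365,100,227,*y),(370,0,227,*y)],0,"w")
E
```

```text
[[-0.1, -0.0, -1.0, -9.38, -5.96, -0.08, 0], [-0.1, -0.0, -1.0, -17.92, -13.17, -0.07, 0], [-0.1, -0.0, -1.0, -24.24, -20.25, -0.07, 0], [-0.1, -0.0, -1.0, -29.57, -28.84, -0.05, 0], [-0.1, -0.0, -1.0, -33.99, -37.83, -0.04, 0]]
```

Call:
play_rows:
  commands:
    - [[0,0,-1,-4.7,-3.0,0,0],[0,0,-1,-9.4,-6.0,0,0],[0,0,-1,-13.6,-9.6,0,0],[0,0,-1,-17.9,-13.2,0,0],[0,0,-1,-21,-16.7,0,0]]

```text
clock: 0.6
eef_pos: [328.2, 262.1, 226.5]
tcp_rot: [-180.0, 0.0, 157.7]
ft_force: [0.7, -0.3, 0.5]
finger_gap: 0.612
grip_force: 0.0
```

```bash
python3 - <<'E'
from h import *
where()
y=[180,0]
plan([(345,180,227,*y),(358,130,227,*y),(365,80,227,*y),(370,30,227,*y),(370,-20,227,*y)],0,"w")
E
```

```text
clk 0.6 nest [-459.   345.2] z 226.5 rpy [-180.     0.   157.7] F [ 0.7 -0.   0.5] gap 0.61 J [ 28.   9. 102.  -0.  69. -40.]
[[-0.0, 0.0, 0.1, -4.67, -6.95, -0.05, 0], [-0.0, 0.0, 0.1, -7.77, -11.09, -0.05, 0], [-0.0, 0.0, 0.1, -10.31, -15.45, -0.05, 0], [-0.0, 0.0, 0.1, -12.67, -19.88, -0.05, 0], [-0.0, 0.0, 0.1, -14.57, -24.51, -0.05, 0]]
```

Call:
play_rows:
  commands:
    - [[0,0,0,-3.6,-5.0,0,0],[0,0,0,-6.4,-9.2,0,0],[0,0,0,-9.0,-13.6,0,0],[0,0,0,-11.6,-18.0,0,0],[0,0,0,-14,-22.5,0,0]]

```text
clock: 1.1
eef_pos: [369.8, 15.7, 226.7]
tcp_rot: [180.0, 0.0, 157.7]
ft_force: [1.4, -0.0, 1.0]
finger_gap: 0.176
grip_force: 0.0
```

```bash
python3 - <<'E'
from h import *
where()
y=[180,0]
plan([(372,-50,227,*y),(374,-100,227,*y),(380,-150,222,*y),(395,-195,212,*y),(410,-230,195,*y)],0,"w")
E
```

```text
clk 1.1 nest [-326.8  133.2] z 226.7 rpy [180.    0.  157.7] F [1.3 0.5 1. ] gap 0.18 J [ -9.   3. 109.   0.  68. -77.]
[[0.0, 0.0, 0.0, -2.7, -6.0, -0.03, 0], [0.0, 0.0, 0.0, -4.78, -10.55, -0.03, 0], [0.0, 0.0, 0.0, -7.24, -14.95, 0.47, 0], [0.0, 0.0, 0.0, -10.33, -18.54, 1.47, 0], [0.0, 0.0, 0.0, -13.05, -21.21, 3.17, 0]]
```

Call:
play_rows:
  commands:
    - [[0,0,0,-2.0,-4.5,0,0],[0,0,0,-4.0,-9.0,0,0],[0,0,0,-6.3,-13.4,0.5,0],[0,0,0,-9.0,-17.4,1.5,0],[0,0,0,-12,-21,3.0,0]]

```text
clock: 1.6
eef_pos: [401.1, -224.7, 196.8]
tcp_rot: [-180.0, 0.1, 157.6]
ft_force: [0.9, 0.6, -0.2]
finger_gap: 0.0
grip_force: 0.0
```

```bash
python3 - <<'E'
from h import *
where()
y=[180,0]
plan([(-180,-108,165,*y),(-154,-108,135,*y),(-154,-108,100,*y),(-154,-108,60,*y),(-154,-108,34,*y)],0)
E
```

```text
clk 1.6 nest [-206.4  -77.3] z 196.8 rpy [-1.800e+02  1.000e-01  1.576e+02] F [ 0.6  0.9 -0.2] gap 0.0 J [ -39.   14.  100.    0.   66. -106.]
[[-0.0, 0.1, -0.0, -2.64, -3.07, 3.19, 0], [-0.0, 0.1, -0.0, -5.23, -3.07, 6.19, 0], [-0.0, 0.1, -0.0, -5.23, -3.07, 9.69, 0], [-0.0, 0.1, -0.0, -5.22, -3.07, 13.69, 0], [-0.0, 0.1, -0.0, -5.22, -3.07, 16.29, 0]]
```

Call:
play_rows:
  commands:
    - [[0,0,0,-2.6,-2.9,3.2,0],[0,0,0,-5.0,-2.9,6.2,0],[0,0,0,-5.0,-2.9,9.7,0],[0,0,0,-5.0,-2.9,13.5,0],[0,0,0,-5.0,-2.9,16.2,0]]

```text
clock: 2.1
eef_pos: [435.5, -267.2, 32.0]
tcp_rot: [179.9, -0.2, 157.7]
ft_force: [-0.2, 0.1, 0.2]
finger_gap: 0.005
grip_force: 0.0
```

```bash
python3 - <<'E'
from h import *
where()
p,d=env.snapshot("side"); cv2.imwrite("pics/s1.png",cv2.resize(p[150:310,200:440,::-1],None,fx=3,fy=3))
E
```

```text
clk 2.1 nest [-158.5 -103.5] z 32.0 rpy [179.9  -0.2 157.7] F [-0.3  0.   0.2] gap 0.01 J [ -40.   32.  103.    0.   45. -108.]
```

View pics/s1.png

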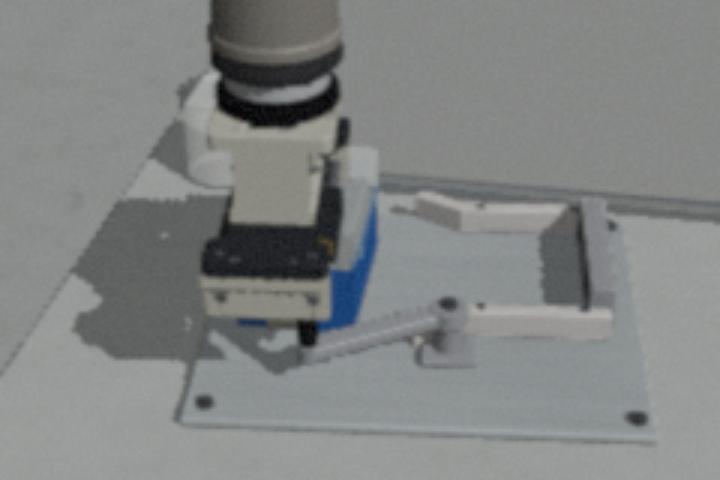

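The fingers are down between the box and the knob (knob at picture (307,335)), and the gripper body is clear above both. Nudging the box left.

Call:
play_rows:
  commands:
    - [[0,0,0,0,0.6,-0.1,0],[0,0,0,0,1.1,-0.2,0],[0,0,0,0,1.5,-0.2,0],[0,0,0,0,1.9,-0.2,0],[0,0,0,0,2.2,-0.2,0]]

```text
clock: 2.65
eef_pos: [445.4, -247.4, 37.7]
tcp_rot: [-180.0, 0.1, 157.7]
ft_force: [-0.8, -0.8, 0.1]
finger_gap: 0.005
grip_force: 0.5
```

```bash
cat >> h.py <<'E'
def box():
    for n in ("scene","side"):
        p,d=env.snapshot(n); x,col=cloud(p,d,env.get_calibration(n)); q=(x[:,:2]-N["t"])@N["R"]; z=x[:,2]
        m=(np.abs(q[:,1])<90)&(q[:,0]>-230)&(q[:,0]<60)&(z>84)&(z<95)
        if m.sum()<50: print(n,"few",m.sum()); continue
        im=np.zeros((300,400),np.uint8); k=q[m].astype(int)
        im[k[:,1]+150,k[:,0]+300]=255; im=cv2.morphologyEx(im,cv2.MORPH_CLOSE,np.ones((7,7)))
        L=max(cv2.findContours(im,0,2)[0],key=cv2.contourArea)
        (cx,cy),(w,h),a=cv2.minAreaRect(L); print(n,"box",np.round([cx-300,cy-150,w,h,a],1),np.median(z[m]).round(1))
E
python3 - <<'E'
from h import *
where(); box()
E
```

```text
clk 2.65 nest [-156.8  -81.4] z 37.7 rpy [-1.800e+02  1.000e-01  1.577e+02] F [-0.4 -1.   0.1] gap 0.0 J [ -38.   32.  103.    0.   46. -105.]
scene box [-152.1    8.7   94.2   84.4   84.1] 91.0
side box [-118.4   -5.6  123.9   20.7   85.9] 90.1
```

Call:
play_rows:
  commands:
    - [[0,0,0,0,0.15,0,0],[0,0,0,0,0.3,0,0],[0,0,0,0,0.3,0,0],[0,0,0,0,-0.7,0,0],[0,0,0,0,-1.7,0,0]]

```text
clock: 3.25
eef_pos: [438.0, -263.7, 36.5]
tcp_rot: [180.0, -0.0, 157.7]
ft_force: [-0.3, 0.1, 0.4]
finger_gap: 0.002
grip_force: 0.0
```

```bash
python3 - <<'E'
from h import *
where(); y=[180,0]
plan([(-158,-98,80,*y),(-158,-98,125,*y),(-190,-70,125,*y),(-230,-40,125,180,7),(-250,0,115,180,14)],5)
E
```

```text
clk 3.25 nest [-157.4  -99.3] z 36.5 rpy [180.   -0.  157.7] F [-0.3 -0.   0.4] gap 0.0 J [ -40.   32.  103.    0.   46. -107.]
[[0.0, -0.0, 0.1, 0.06, 0.13, -4.35, 5], [0.0, -0.0, 0.1, 0.06, 0.13, -8.85, 5], [0.0, -0.0, 0.1, 3.26, 2.93, -8.85, 5], [0.0, -7.0, 0.1, 7.25, 5.94, -8.84, 5], [0.0, -14.0, 0.1, 9.25, 9.94, -7.84, 5]]
```

Call:
play_rows:
  commands:
    - [[0,0,0,0,0,-4.4,0],[0,0,0,0,0,-8.9,0],[0,0,0,3.3,2.9,-8.9,2],[0,-7,0,7.2,5.9,-8.9,5],[0,-14,0,9.4,9.9,-7.8,5]]

```text
clock: 3.75
eef_pos: [388.0, -136.2, 115.5]
tcp_rot: [-180.0, 14.3, 157.5]
ft_force: [0.7, 1.9, -0.1]
finger_gap: 0.216
grip_force: 0.0
```

```bash
python3 - <<'E'
from h import *
where(); box()
plan([(-250,0,90,180,20),(-235,0,60,180,20),(-222,0,35,180,20),(-215,0,27,180,20),(-210,0,27,180,20)],5)
E
```

```text
clk 3.75 nest [-252.2   -0.4] z 115.5 rpy [-180.    14.3  157.5] F [-0.1  2.  -0.1] gap 0.22 J [ -32.   10.  125.    4.   32. -103.]
scene box [-152.4   -1.   118.5   85.2   85.5] 90.6
side box [-149.3    0.2  123.2   83.    85.5] 90.0
[[0.3, -7.0, 0.1, -1.2, -0.43, 2.18, 5], [0.3, -7.0, 0.1, -1.99, -0.45, 5.44, 5], [0.3, -7.0, 0.1, -2.7, -0.46, 8.17, 5], [0.3, -7.0, 0.1, -3.2, -0.47, 9.11, 5], [0.3, -7.0, 0.1, -3.69, -0.47, 9.22, 5]]
```

Call:
play_rows:
  commands:
    - [[0,4,0,-0.5,-0.4,2.5,5],[0,4,0,-1.2,-0.4,5.0,5],[0,4,0,-1.8,-0.4,7.0,5],[0,4,0,-2.1,-0.4,8.4,5],[0,4,0,-2.1,-0.4,8.4,5]]

```text
clock: 4.35
eef_pos: [424.7, -155.7, 36.8]
tcp_rot: [180.0, 9.8, 157.7]
ft_force: [-1.2, 0.7, 0.5]
finger_gap: 0.545
grip_force: 0.0
```

```bash
python3 - <<'E'
from h import *
where()
plan([(-206,0,27,180,10),(-201,0,27,180,10),(-196,0,27,180,11),(-191,0,27,180,12),(-186,0,27,180,12)],5)
E
```

```text
clk 4.35 nest [-210.8   -4.5] z 36.8 rpy [180.    9.8 157.7] F [-1.4  0.1  0.5] gap 0.55 J [ -31.   24.  120.    3.   26. -101.]
[[0.0, -0.2, -0.0, -0.31, 0.45, 1.04, 5], [0.0, -0.2, -0.0, -0.8, 0.45, 1.13, 5], [0.0, -1.2, -0.0, -1.3, 0.45, 1.21, 5], [0.0, -2.2, -0.0, -1.79, 0.45, 1.3, 5], [0.0, -2.2, -0.0, -2.28, 0.45, 1.39, 5]]
```

Call:
play_rows:
  commands:
    - [[0,0,0,0,0.4,0.9,5],[0,0,0,-0.5,0.4,1.0,5],[0,0,0,-1.0,0.4,1.1,5],[0,-1,0,-1.6,0.4,1.2,5],[0,-2,0,-2.2,0.4,1.3,5]]

```text
clock: 4.85
eef_pos: [449.4, -160.8, 29.7]
tcp_rot: [-180.0, 12.1, 157.7]
ft_force: [0.3, 0.2, -0.4]
finger_gap: 0.547
grip_force: 0.4
```

```bash
python3 - <<'E'
from h import *
where(); box()
plan([(-178,0,27,180,12),(-170,0,27,180,12),(-162,0,27,180,13),(-154,0,27,180,14),(-146,0,27,180,15)],5)
E
```

```text
clk 4.85 nest [-186.     0.2] z 29.7 rpy [-180.    12.1  157.7] F [ 0.2  0.3 -0.4] gap 0.55 J [ -30.   26.  119.    4.   23. -101.]
scene box [-121.1   10.5   99.8   57.8   88.6] 90.6
side box [-130.6    2.5   81.4  124.1    1.1] 90.1
[[0.0, 0.1, 0.0, -0.73, -0.01, 0.42, 5], [0.0, 0.1, 0.0, -1.51, -0.01, 0.59, 5], [0.0, -0.9, 0.0, -2.29, -0.01, 0.76, 5], [0.0, -1.9, 0.0, -3.07, -0.01, 0.93, 5], [0.0, -2.9, 0.0, -3.85, -0.01, 1.09, 5]]
```

Call:
play_rows:
  commands:
    - [[0,0,0,-0.8,0,0.3,5],[0,0,0,-1.6,0,0.45,5],[0,-1,0,-2.4,0,0.6,5],[0,-2,0,-3.2,0,0.8,5],[0,-3,0,-4.0,0,1.0,5]]

```text
clock: 5.45
eef_pos: [487.4, -176.4, 27.7]
tcp_rot: [180.0, 15.1, 157.7]
ft_force: [-1.4, 0.9, 1.7]
finger_gap: 0.547
grip_force: 1.1
```

```bash
python3 - <<'E'
from h import *
where(); box()
plan([(-138,0,27,180,15),(-130,0,27,180,15),(-122,0,27,180,15),(-114,0,27,180,15),(-106,0,27,180,15)],5)
E
```

```text
clk 5.45 nest [-144.9    0.2] z 27.7 rpy [180.   15.1 157.7] F [-1.6  0.2  1.7] gap 0.55 J [ -30.   28.  115.    5.   22. -102.]
scene box [-82.5  10.2 100.9  62.8  88.5] 90.6
side box [-90.4   1.7  80.3 123.7   0.7] 90.1
[[0.0, 0.1, 0.0, -0.61, -0.01, 0.25, 5], [0.0, 0.1, 0.0, -1.38, -0.01, 0.46, 5], [0.0, 0.1, 0.0, -2.15, -0.01, 0.67, 5], [0.0, 0.1, 0.0, -2.93, -0.01, 0.87, 5], [0.0, 0.1, 0.0, -3.7, -0.01, 1.08, 5]]
```

Call:
play_rows:
  commands:
    - [[0,0,0,-0.7,0,0.2,5],[0,0,0,-1.4,0,0.4,5],[0,0,0,-2.1,0,0.6,5],[0,0,0,-2.8,0,0.8,5],[0,0,0,-3.5,0,0.9,5]]

```text
clock: 6.05
eef_pos: [521.0, -190.2, 28.1]
tcp_rot: [180.0, 15.0, 157.7]
ft_force: [-0.6, 0.0, -1.1]
finger_gap: 0.545
grip_force: 0.4
```

```bash
python3 - <<'E'
from h import *
where(); box()
E
```

```text
clk 6.05 nest [-108.7    0.2] z 28.1 rpy [180.   15.  157.7] F [-0.6 -0.2 -1.1] gap 0.55 J [ -29.   31.  109.    4.   25. -100.]
scene box [-44.2  12.8  95.1  58.4  87.3] 90.6
side box [-53.1   1.9  81.6 123.4   1.3] 90.1
```

Call:
play_rows:
  commands:
    - [[0,0,0,-0.6,0,0.2,5],[0,0,0,-1.2,0,0.4,5],[0,0,0,-1.8,0,0.5,5],[0,0,0,-2.4,0,0.7,5],[0,0,0,-3.0,0,0.8,5]]

```text
clock: 6.65
eef_pos: [549.5, -202.0, 28.1]
tcp_rot: [180.0, 15.0, 157.7]
ft_force: [-0.6, 1.1, -1.4]
finger_gap: 0.544
grip_force: 0.4
```

```bash
python3 - <<'E'
from h import *
where(); box()
E
```

```text
clk 6.65 nest [-77.8   0.2] z 28.1 rpy [180.   15.  157.7] F [-1.   0.8 -1.4] gap 0.54 J [-29.  33. 105.   4.  28. -99.]
scene box [-13.3  16.2  87.9  56.7  87.1] 90.6
side box [-22.5   0.  122.   79.   90. ] 90.2
```

Remaining about 23 mm; going slowly and watching the force.

Call:
play_rows:
  commands:
    - [[0,0,0,-0.5,0,0.2,5],[0,0,0,-1.0,0,0.3,5],[0,0,0,-1.4,0,0.4,5],[0,0,0,-1.7,0,0.5,5],[0,0,0,-2.0,0,0.6,5]]

```text
clock: 7.25
eef_pos: [568.5, -209.7, 27.6]
tcp_rot: [180.0, 15.0, 157.7]
ft_force: [-2.7, 0.1, 2.4]
finger_gap: 0.547
grip_force: 1.0
```

Call:
play_rows:
  commands:
    - [[0,0,0,-0.1,0,0,5],[0,0,0,-0.2,0,0,5],[0,0,0,-0.3,0,0.1,5],[0,0,0,-0.3,0,0.1,5]]

```text
clock: 7.65
eef_pos: [571.4, -210.9, 27.4]
tcp_rot: [180.0, 15.0, 157.7]
ft_force: [-0.7, 0.8, 0.5]
finger_gap: 0.543
grip_force: 0.6
```

```bash
python3 - <<'E'
from h import *
where(); box()
E
```

```text
clk 7.65 nest [-54.2   0.2] z 27.4 rpy [180.   15.  157.7] F [-0.9  0.5  0.5] gap 0.54 J [-28.  35. 101.   3.  29. -99.]
scene box [10.8 17.7 83.2 55.6 87.1] 90.6
side box [  1.2   1.3  78.7 123.7   2.6] 90.2
```

Call:
play_rows:
  commands:
    - [[0,0,0,-0.1,0,0,5],[0,0,0,-0.2,0,0,5],[0,0,0,-0.2,0,0,5]]

```text
clock: 8.05
eef_pos: [573.3, -211.7, 27.9]
tcp_rot: [180.0, 15.0, 157.7]
ft_force: [-1.3, -0.1, -0.5]
finger_gap: 0.543
grip_force: 0.3
```

Call:
play_rows:
  commands:
    - [[0,0,0,-0.1,0,0,5],[0,0,0,-0.2,0,0,5],[0,0,0,-0.2,0,0,5]]

```text
clock: 8.35
eef_pos: [575.0, -212.3, 28.4]
tcp_rot: [180.0, 15.0, 157.7]
ft_force: [-0.8, -0.2, -0.7]
finger_gap: 0.545
grip_force: 0.3
```

```bash
python3 - <<'E'
from h import *
where(); box()
E
```

```text
clk 8.35 nest [-50.3   0.3] z 28.4 rpy [180.   15.  157.7] F [-0.6 -0.5 -0.7] gap 0.55 J [-28.  35. 100.   3.  30. -98.]
scene box [16.8 17.1 84.5 54.3 87.8] 90.6
side box [  3.9   1.   79.2 121.8   0.5] 90.1
```

Call:
play_rows:
  commands:
    - [[0,0,0,-0.1,0,0,5],[0,0,0,-0.2,0,0.1,5],[0,0,0,-0.2,0,0.1,5]]

```text
clock: 8.75
eef_pos: [575.7, -212.4, 27.6]
tcp_rot: [180.0, 14.8, 157.7]
ft_force: [-6.4, 2.2, 5.0]
finger_gap: 0.547
grip_force: 3.5
```

Call:
play_rows:
  commands:
    - [[0,0,0,-0.1,0,0,5],[0,0,0,-0.2,0,0,5],[0,0,0,-0.2,0,0,5]]

```text
clock: 9.05
eef_pos: [575.9, -212.5, 27.6]
tcp_rot: [180.0, 14.6, 157.7]
ft_force: [-10.7, 4.2, 6.2]
finger_gap: 0.546
grip_force: 6.2
```

```bash
python3 - <<'E'
from h import *
where(); box()
p,d=env.snapshot("scene"); cv2.imwrite("pics/s2.png",cv2.resize(p[180:360,150:390,::-1],None,fx=3,fy=3))
E
```

```text
clk 9.05 nest [-49.4   0.5] z 27.6 rpy [180.   14.6 157.7] F [-11.5  -0.2   6.2] gap 0.55 J [-28.  35. 100.   3.  31. -98.]
scene box [15.8 17.8 82.6 51.4 88.8] 90.7
side box [  6.2   0.5  79.9 121.1   3.3] 90.2
```

View pics/s2.png

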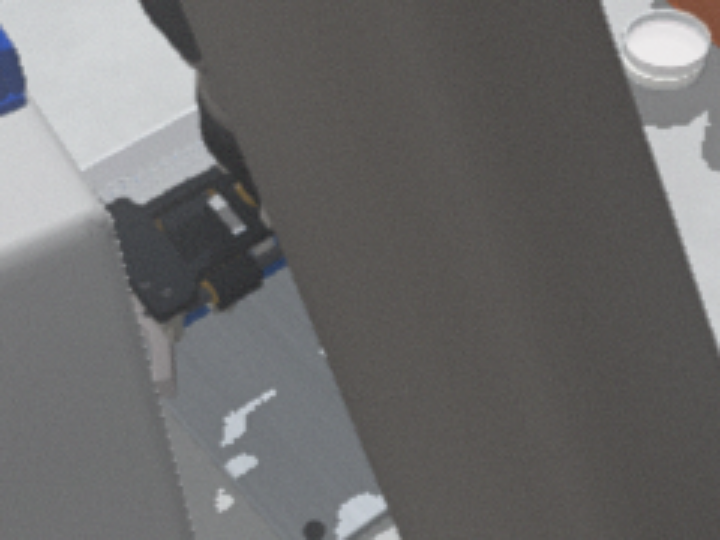

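The box is firmly against the stop: 11.5 N at a standstill, TCP x -49.4, as expected for home. The view is mostly blocked by the forearm. Backing off and going to the latch.

```bash
python3 - <<'E'
from h import *
plan([(-65,0,28,180,15),(-100,0,40,180,12),(-110,-10,85,172,6),(-115,-30,125,164,0),(-117,-70,135,156,0)],5)
E
```

```text
[[0.0, -0.4, 0.0, 1.5, -0.05, -0.43, 5], [0.0, 2.6, 0.0, 4.58, -0.04, -2.47, 5], [1.5, 8.6, 7.9, 4.42, -1.04, -7.08, 5], [2.1, 14.5, 16.0, 3.89, -3.04, -11.08, 5], [3.1, 14.4, 23.9, 3.84, -7.04, -12.1, 5]]
```

Call:
play_rows:
  commands:
    - [[0,0,0,1.5,0,-0.4,5],[0,2.5,0,4.6,0,-2.5,5],[1.5,8.5,8,4.4,-1,-7.0,5],[2,14.5,16,3.9,-3,-11,5],[3,14.5,24,3.8,-7,-12,0]]

```text
clock: 9.7
eef_pos: [492.7, -253.7, 140.1]
tcp_rot: [179.6, 1.2, 135.9]
ft_force: [0.7, -0.9, 0.2]
finger_gap: 0.496
grip_force: 0.0
```

```bash
python3 - <<'E'
from h import *
where()
plan([(-117,-70,135,150,0),(-117,-110,135,142,0),(-117,-150,135,134,0),(-117,-175,130,126,0),(-117,-175,130,118,0)],0)
E
```

```text
clk 9.7 nest [-110.7  -69.3] z 140.1 rpy [179.6   1.2 135.9] F [ 1.  -0.6  0.2] gap 0.5 J [-35.  27.  91.   0.  61. -81.]
[[0.5, 1.1, 8.3, 0.57, -0.3, 0.5, 0], [0.5, 1.1, 16.3, -0.91, -4.02, 0.5, 0], [0.6, 1.1, 24.3, -2.39, -7.74, 0.51, 0], [0.7, 1.0, 32.3, -3.3, -10.06, 1.01, 0], [0.8, 1.0, 40.3, -3.3, -10.06, 1.01, 0]]
```

Call:
play_rows:
  commands:
    - [[0.5,1,8,0,-1,0.5,0],[0.5,1,16,-1,-4,0.5,0],[0.5,1,24,-2.4,-7.7,0.5,0],[0.7,1,32,-3.3,-10,1,0],[0.8,1,40,-3.3,-10,1,0]]

```text
clock: 10.2
eef_pos: [442.8, -351.3, 124.3]
tcp_rot: [-179.6, -0.1, 95.5]
ft_force: [-0.4, -1.0, -0.3]
finger_gap: 0.07
grip_force: 0.0
```

```bash
python3 - <<'E'
from h import *
where()
for n in ("scene","side"):
    p,d=env.snapshot(n); x,_=cloud(p,d,env.get_calibration(n)); q=(x[:,:2]-N["t"])@N["R"]; z=x[:,2]
    m=(z>66)&(z<84)&(q[:,1]<-100)&(q[:,1]>-200)&(q[:,0]>-190)&(q[:,0]<-90); print(n,m.sum(),np.percentile(q[m],[5,50,95],axis=0).round(0).tolist() if m.any() else 0)
box()
plan([(-117,-174,120,118,0),(-117,-174,90,118,0),(-117,-174,54,118,0)],0)
cv2.imwrite("pics/s3.png",cv2.resize(p[150:310,200:440,::-1],None,fx=3,fy=3))
E
```

```text
clk 10.2 nest [-119.7 -178.5] z 124.3 rpy [-1.796e+02 -1.000e-01  9.550e+01] F [ 0.  -1.  -0.3] gap 0.07 J [-46.  30.  89.  -0.  62. -51.]
scene 0 0
side 59 [[-144.0, -150.0], [-138.0, -147.0], [-132.0, -141.0]]
scene box [ -0.6   0.8 118.3  84.2  89.2] 90.6
side box [  4.    0.5  80.  123.    0. ] 90.2
[[-0.4, -0.2, 0.6, -0.05, 0.28, 0.47, 0], [-0.4, -0.2, 0.6, -0.06, 0.3, 3.47, 0], [-0.4, -0.2, 0.6, -0.08, 0.32, 7.07, 0]]
```

View pics/s3.png

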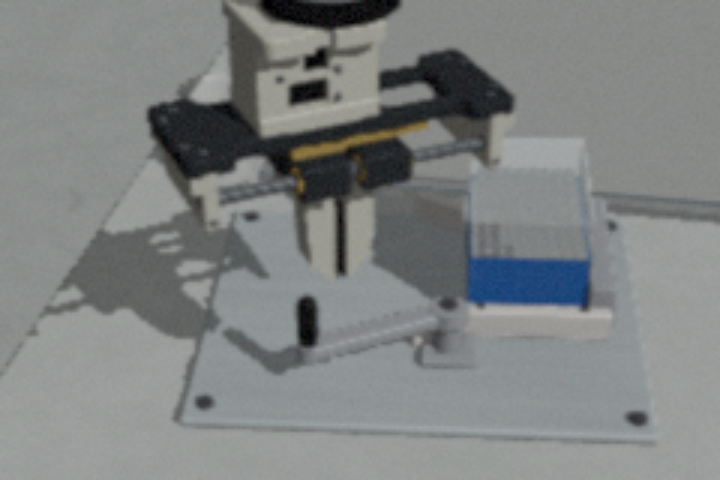

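The latch is still open, with the knob at picture (307,315). The box sits home at the stop (centre about x 0 to 4, yaw about 0). Now descending behind the knob.

Call:
play_rows:
  commands:
    - [[0,0,0,0,0.2,2,0],[0,0,0,0,0.3,4.5,0],[0,0,0,0,0.3,6.7,0],[0,0,0,0,0.3,6.7,0]]

```text
clock: 10.8
eef_pos: [445.5, -345.3, 55.1]
tcp_rot: [-179.4, -0.5, 96.2]
ft_force: [-0.3, 0.8, 0.5]
finger_gap: 0.008
grip_force: 0.0
```

```bash
cat >> h.py <<'E'
def latch(ths,d=16.5,z=57):
    where(); w=[]
    for a in ths:
        t=np.radians(a); w.append((-51.5-100*np.sin(t)-d*np.cos(t),-95+100*np.cos(t)-d*np.sin(t),z,a,0))
    plan(w,0)
E
python3 -c "
from h import *
latch([120,114,107,100,93])"
```

```text
clk 10.8 nest [-119.5 -172. ] z 55.1 rpy [-179.4   -0.5   96.2] F [-0.6  0.7  0.5] gap 0.01 J [-45.  35.  92.  -0.  54. -52.]
[[-0.6, -0.5, -1.4, 1.61, -0.3, -0.17, 0], [-0.6, -0.5, 4.6, 2.66, -0.45, -0.16, 0], [-0.6, -0.4, 11.6, 3.9, -0.47, -0.15, 0], [-0.6, -0.4, 18.6, 5.13, -0.35, -0.14, 0], [-0.7, -0.4, 25.6, 6.34, -0.08, -0.14, 0]]
```

Call:
play_rows:
  commands:
    - [[-0.6,-0.5,0,1.6,-0.3,-0.2,0],[-0.6,-0.5,4.5,2.7,-0.4,-0.2,0],[-0.6,-0.4,11.5,3.9,-0.5,-0.2,0],[-0.6,-0.4,18.5,5.1,-0.3,-0.2,0],[-0.7,-0.4,25.5,6.3,-0.1,-0.2,0]]

```text
clock: 11.3
eef_pos: [439.5, -284.8, 61.4]
tcp_rot: [179.6, 0.2, 70.4]
ft_force: [-0.2, -0.6, -0.1]
finger_gap: 0.008
grip_force: 0.5
```

```bash
python3 -c "
from h import *
latch([86,79,72,65,58])"
```

```text
clk 11.3 nest [-148.  -118.2] z 61.4 rpy [179.6   0.2  70.4] F [ 0.1 -0.6 -0.1] gap 0.01 J [-41.  30. 100.  -0.  49. -22.]
[[0.4, 0.2, 6.7, 1.39, -0.38, 0.43, 0], [0.5, 0.2, 13.7, 2.63, -0.36, 0.42, 0], [0.5, 0.2, 20.7, 3.86, -0.19, 0.42, 0], [0.5, 0.1, 27.7, 5.05, 0.13, 0.41, 0], [0.5, 0.1, 34.7, 6.2, 0.59, 0.41, 0]]
```

Call:
play_rows:
  commands:
    - [[0.4,0.2,6.5,1.4,-0.4,0.3,0],[0.5,0.2,13.5,2.6,-0.4,0.4,0],[0.5,0.2,20.5,3.9,-0.2,0.4,0],[0.5,0.1,27.5,5.0,0.1,0.4,0],[0.5,0.1,34.5,6.2,0.6,0.4,0]]

```text
clock: 11.8
eef_pos: [465.8, -227.9, 57.1]
tcp_rot: [-179.9, 0.0, 35.9]
ft_force: [-0.9, -0.8, -0.2]
finger_gap: 0.004
grip_force: 0.7
```

```bash
python3 -c "
from h import *
latch([51,44,37,30,23])
p,d=env.snapshot('side'); cv2.imwrite('pics/s4.png',cv2.resize(p[150:310,200:440,::-1],None,fx=3,fy=3))"
```

```text
clk 11.8 nest [-145.4  -55.7] z 57.1 rpy [-179.9    0.    35.9] F [-0.5 -1.1 -0.2] gap 0.0 J [-35.  31. 100.   0.  49.  20.]
[[-0.1, 0.0, 7.3, 1.22, -0.08, 0.01, 0], [-0.1, 0.0, 14.3, 2.46, -0.05, 0.01, 0], [-0.1, 0.0, 21.3, 3.68, 0.13, 0.01, 0], [-0.1, 0.0, 28.3, 4.87, 0.46, 0.01, 0], [-0.1, 0.0, 35.3, 6.02, 0.93, 0.01, 0]]
```

View pics/s4.png

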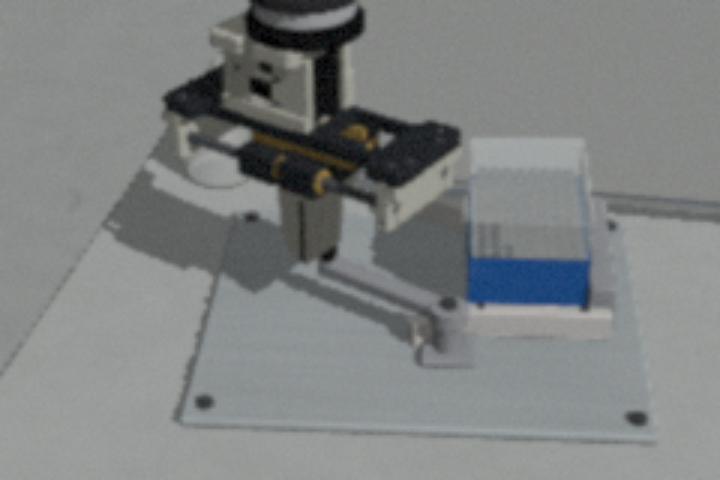

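The arm is swinging as planned, with the knob at picture (328,255) ahead of the fingers.

Call:
play_rows:
  commands:
    - [[0,0,7,1.2,-0.1,0,0],[0,0,14,2.4,0,0,0],[0,0,21,3.7,0.1,0,0],[0,0,28,4.8,0.5,0,0],[0,0,35,6.0,0.9,0,0]]

```text
clock: 12.35
eef_pos: [519.5, -200.2, 56.7]
tcp_rot: [-179.9, 0.1, 1.0]
ft_force: [-0.0, -1.1, -0.6]
finger_gap: 0.005
grip_force: 0.5
```

```bash
python3 -c "
from h import *
latch([18,13,8,5,2])"
```

```text
clk 12.35 nest [-106.2   -9.6] z 56.7 rpy [-1.799e+02  1.000e-01  1.000e+00] F [ 0.4 -1.  -0.6] gap 0.0 J [-29.  34.  94.   0.  52.  60.]
[[-0.1, 0.1, 5.4, 0.93, -0.1, -0.03, 0], [-0.1, 0.1, 10.4, 1.81, -0.12, -0.03, 0], [-0.1, 0.1, 15.4, 2.69, -0.07, -0.03, 0], [-0.1, 0.1, 18.4, 3.22, 0.0, -0.03, 0], [-0.1, 0.1, 21.4, 3.74, 0.1, -0.03, 0]]
```

Call:
play_rows:
  commands:
    - [[0,0,5.5,0.9,-0.1,0,0],[0,0,10.5,1.8,-0.1,0,0],[0,0,15.5,2.6,0,0,0],[0,0,18.5,3.1,0,0,0],[0,0,21.5,3.5,0.1,0,0]]

```text
clock: 12.85
eef_pos: [554.6, -200.5, 56.7]
tcp_rot: [-179.9, 0.1, -20.3]
ft_force: [0.1, 1.5, -0.1]
finger_gap: 0.008
grip_force: 0.6
```

Call:
play_rows:
  commands:
    - [[0,0,0,0.1,0,0,0],[0,0,0,0.2,0,0,0],[0,0,0,0.3,0,0,0],[0,0,0,0.3,0,0,0]]

```text
clock: 13.25
eef_pos: [556.9, -201.9, 55.8]
tcp_rot: [-179.9, 0.1, -20.4]
ft_force: [0.3, 0.5, -0.4]
finger_gap: 0.006
grip_force: 0.2
```

Call:
play_rows:
  commands:
    - [[0,0,0,0.1,0,0,0],[0,0,0,0.2,0,0,0],[0,0,0,0.2,0,0,0]]

```text
clock: 13.55
eef_pos: [558.4, -202.4, 55.5]
tcp_rot: [-179.9, 0.2, -20.5]
ft_force: [-2.2, 1.2, 1.9]
finger_gap: 0.004
grip_force: 1.0
```

```bash
python3 -c "
from h import *
where()"
```

```text
clk 13.55 nest [-69.4   3.1] z 55.5 rpy [-179.9    0.2  -20.5] F [-2.5  0.3  1.9] gap 0.0 J [-27.  37.  88.   0.  56.  83.]
```

Contact force is rising; pressing on in small steps until it is firm.

Call:
play_rows:
  commands:
    - [[0,0,0,0.1,0,-0.1,0],[0,0,0,0.2,0,-0.1,0],[0,0,0,0.2,0,-0.1,0]]

```text
clock: 13.85
eef_pos: [558.7, -202.5, 55.7]
tcp_rot: [-179.9, 0.4, -20.5]
ft_force: [-6.5, 2.2, 0.6]
finger_gap: 0.001
grip_force: 3.4
```

Call:
play_rows:
  commands:
    - [[0,0,0,0.1,0,0,0],[0,0,0,0.2,0,0,0],[0,0,0,0.2,0,0,0]]

```text
clock: 14.15
eef_pos: [559.0, -202.5, 55.6]
tcp_rot: [-179.9, 0.6, -20.5]
ft_force: [-12.2, 3.3, 4.2]
finger_gap: 0.006
grip_force: 6.1
```

Call:
play_rows:
  commands:
    - [[0,0,0,0.1,0,0,0],[0,0,0,0.1,0,0,0]]

```text
clock: 14.35
eef_pos: [559.1, -202.5, 55.6]
tcp_rot: [-179.9, 0.8, -20.4]
ft_force: [-15.1, 4.9, 6.7]
finger_gap: 0.009
grip_force: 7.5
```

```bash
python3 -c "
from h import *
where()
plan([(-80,3,57,0,0),(-115,0,60,0,0),(-125,0,90,0,0),(-140,0,130,0,0),(-165,-10,160,0,0)],0)"
```

```text
clk 14.35 nest [-68.7   3.3] z 55.6 rpy [-179.9    0.8  -20.4] F [-15.8  -1.2   6.7] gap 0.01 J [-27.  37.  87.  -0.  56.  83.]
[[-0.1, 0.8, 1.9, -1.13, -0.01, -0.13, 0], [-0.1, 0.8, 1.9, -4.65, 0.17, -0.38, 0], [-0.1, 0.8, 1.9, -5.68, 0.14, -3.37, 0], [-0.1, 0.8, 1.9, -7.24, 0.08, -7.35, 0], [-0.1, 0.8, 1.9, -9.81, 0.99, -10.31, 0]]
```

Firm at the hard stop: 16 N, TCP x -68.7 against -68 expected. Backing off.

Call:
play_rows:
  commands:
    - [[0,0,0,-1.1,0,0,0],[0,0,0,-4.6,0,-0.3,0],[0,0,0,-5.7,0,-3.4,0],[0,0,0,-7.2,0,-7.4,0],[0,0,0,-9.8,1,-10.3,0]]

```text
clock: 14.85
eef_pos: [469.7, -179.8, 162.1]
tcp_rot: [-180.0, -0.1, -20.4]
ft_force: [0.5, -0.6, 0.8]
finger_gap: -0.001
grip_force: 0.0
```

Call:
play_rows:
  commands:
    - [[0,0,0,-3,1,-3,0],[0,0,0,-5,4,-4,0],[0,0,0,-5,8,-4,0],[0,0,0,-5,8,-4,0]]

```text
clock: 15.25
eef_pos: [392.9, -240.9, 201.0]
tcp_rot: [179.9, -0.1, -20.7]
ft_force: [0.1, 0.1, -0.2]
finger_gap: 0.007
grip_force: 0.0
```

```bash
python3 -c "
from h import *
where(); box()
p,d=env.snapshot('side'); cv2.imwrite('pics/s5.png',cv2.resize(p[150:310,200:440,::-1],None,fx=3,fy=3))
x,_=cloud(p,d,env.get_calibration('side')); q=(x[:,:2]-N['t'])@N['R']; z=x[:,2]
m=(z>49)&(z<84)&(abs(q[:,1])<40)&(q[:,0]>-75)&(q[:,0]<-42); print(m.sum(),np.median(q[m],0) if m.any() else 0)
"
```

```text
clk 15.25 nest [-207.8  -95.3] z 201.0 rpy [ 1.799e+02 -1.000e-01 -2.070e+01] F [ 0.1  0.1 -0.2] gap 0.01 J [-41.  14.  99.  -0.  66.  70.]
scene box [ -0.4   0.4 118.2  84.9  88.9] 90.5
side box [  3.5   1.   79.  122.    0. ] 90.2
93 [-50.40154651   0.19607144]
```

View pics/s5.png

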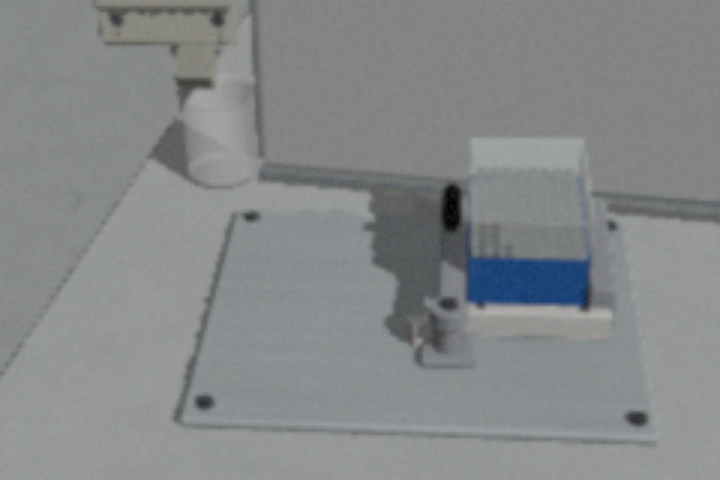

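The latch is shut across the lane (knob at picture (451,207), nest x about -50), and the box is home and flat. The robot is clear and the beaker untouched.

```bash
python3 -c "
from bench import env
print(env.finish_job())"
```

```text
the job is handed in; nothing more can be done
None
```

The tip box is home and flat against the end stop, the latch arm is shut behind it at its hard stop, and the job was handed in at about 15 s of the 51 s allowed. The robot stood clear and never went near the beaker, sample cup or forceps.

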